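# Find the rocking corner of a weighing slab and wedge it firm

### The arm

A 7-joint arm with a two-finger parallel gripper is mounted at the origin on a cart in front of the work surface, level with it; the furniture and walls round the work are solid. World frame = base frame: x ahead of the robot, y to its left, z up, the work surface at z = 0. Lengths are in m, angles in rad, forces in N, time in s.
With the tool pointing down it reaches from about 0.35 to 0.9 m from the base axis. Payload 7.2 kg.
Tool frame: the origin (TCP) lies at the very end of the fingers, on their centre line; the grasp point (between the pads) lies 19 mm behind it; z points along the fingers, y is the line along which they close (so a half turn about z gives the same grasp; the last joint's range is limited). The gripper opens to 85 mm and grips with 20 to 120 N. Pads are 22 mm wide; open, the fingers measure 114 mm over their backs; the gripper's body (76 mm by 85 mm) begins 54 mm behind the grasp point. The pads swing forward as they close: fully open they stand 13 mm farther back than shut.
Start: joints at [1.18, 0.411, -0.013, 1.596, 0.006, 1.134, -0.082], TCP at [0.198, -0.593, 0.231] pointing down, gripper open.
Joint ranges: [-2.95, 2.95], [-0.29, 1.99], [-1.47, 1.44], [0.14, 2.54], [-1.03, 4.17], [0.13, 1.85], [-2.86, 2.86]. Speed limits (rad/s): [2.39, 2.39, 3.01, 3.01, 3.14, 3.14, 3.14].

### API

Orientations are given as a 3x3 rotation matrix whose columns are the frame's x, y, z axes.
In Python, from bench import env gives the robot as it stands. The module is installed in compiled form; this text tells all that it offers.
- The arm moves only by the shell command python3 -m handwheel 'ROWS' [FORCE]. ROWS is JSON, a list that holds one entry, the list of rows, each a list of 7 numbers: the turn, a rotation vector about the tool's x, y, z scaled (see below), then the shift along the tool's x, y, z scaled (see below), then the opening, from -1 (shut) to 1 (fully open), so that 0 is half open. A call has exactly 8 rows; each row is the pose to reach, as a shift and turn from the pose commanded when the call began, along the tool's axes at that moment, turning the shorter way round; what a row does not reach only later rows make up. The controller multiplies each number of a shift by 10 cm and each number of a turn by pi rad. A row lasts 1/10 s, in which the tool goes at most 50 mm and 8.59 degrees, less where a joint would pass 70% of its speed; a pose out of reach is approached as far as the arm can. A call with a number of a shift or a turn outside -1 to 1 is refused whole. A call with a gripper value outside its range is refused whole. The fingers move at their own pace and stop on an object; FORCE is the grip in N (left out, the last holds). Time passes only in rows, so rows that repeat a pose let the fingers close, or fill a call up. It gives the time, the measured TCP pose, the force, the opening and the grip force at its end, in the units of the state.
- env.sense(): the state, without advancing time (a new reading comes with each control period).
- env.snapshot(name): name is "side" or "top"; returns (picture, depth): 384x512x3 uint8, red, green, blue; 384x512 float32, m along the optical axis (not along the pixel's ray), 0 where there is no reading.
- env.camera_params(name): a dict with "fx", "fy", "cx", "cy" (pixels), "rvec" (rotation vector, rad) and "tvec" (3), from world to camera coordinates, as OpenCV has them. Camera axes: x right, y down, z forward; pixel columns grow to the right and rows downward; lengths in m; the calibration is good to about 2 mm. A picture is of the moment at which its call begins. camera_params takes no time and is no camera call.
- env.finish_job(): hands the job in; it is judged then, once.
The state is a dict: "clock": time; "joint_positions": joint angles; "dq": joint speeds; "joint_torque": joint torques, N m; "tcp_pos": TCP position; "tool_rot": TCP orientation; "contact_force": force on the tool from outside, world axes, zero at the start; "wrist_torque": the same for the moment, N m; "finger_gap": opening from 0.0 (shut) to 1.0 (fully open); "grip_force": force on a finger pad.
Only numpy, scipy, OpenCV 4.12 (cv2) and the standard library are available. Lean on these libraries where they do the work, as an engineer would, in place of code of your own. Each camera call takes 0.05 s, during which the arm holds its last target. There are 200 camera calls.

### The job

The black stone weighing slab rocks because one of the two pads under its near edge is too short. Press its two near corners in turn with the closed fingers, gently, to find the one that dips; then slide the orange wedge, thin end first, under the near edge straight below that corner's spot until it just bears firmly and the slab stays level, and let go. Finally press the near left corner spot and then the near right one, firmly but gently, to prove that neither dips any more, leaving the cup standing on the slab and everything else undisturbed.

Things in the scene. Friction and masses are not known exactly. Their poses are not given: they have to be found in the camera images.
- slab: black stone slab, 200 (x) x 220 (y) x 24 mm, about 2.4 kg, loose; origin at the centre of its underside; -x is its near edge, +y its left. It lies level, underside 14 mm above the table, on four square pads 24 mm wide, each 75 mm (x) and 55 mm (y) from its centre. Three are 14 mm high; one near pad, left or right, is 11 mm: which one varies. 25 N is too hard a press
- left_spot (a point): centre of the near left corner's light grey spot (24 mm across) on the slab's top, 80 mm nearer than and 90 mm left of the slab's centre, 24 mm above its underside. If its pad is the short one the spot dips about 4 mm (slab tilts 0.034 rad) when pressed with over 3 N and springs back when let go; else it stands firm
- right_spot (a point): the same on the near right corner: 80 mm nearer than and 90 mm right of the slab's centre; dips likewise if its pad is the short one
- wedge: orange wedge, loose, 60 g, 90 mm long (x), 28 mm wide (y); origin at the centre of its flat underside, +x to the thin end, which is 4 mm high. The top slopes evenly up to 20 mm at x = -19; from there to x = -45 is a ribbed grip block 22 mm high, gripped across the 28 mm width
- wedge_tip (a point): middle of the wedge's thin end, on its underside. Lying flat, along the slab's x below a corner spot, the wedge clears the pads and meets the near lower edge with its thin end about 40 mm under it; pushed on with 5 to 8 N it bears and stays put when released; much harder, it starts to lift the slab
- sample_cup: specimen cup with red lid, 51 mm across, 64 mm high, standing on the slab behind its middle; origin at the centre of its underside; stays there
- beaker: glass beaker, 58 mm across, 71 mm high, bystander on the right, origin at the centre of its underside
- petri_dish: flat glass dish, 101 mm across, 22 mm high, bystander on the left, origin at the centre of its underside
Mind the look-alikes: they are no part of the job. Several things look just like the wedge: the one meant starts farthest from the robot's base. Of the things that look like the sample_cup, the larger one is meant.

How it is judged:
On the way, in this order (a step that is already met when the one before it is completed fails the run):
1. the fingers press the slab (more than 1.5 N) and it is seen to rock (tilts more than 0.02 rad) (contact force between the fingers and slab above 1.5 N and angle between slab's own z axis and vertical above 0.02 rad), for 0.15 s.
2. the wedge bears the slab (0.7 to 14 N) near a corner spot (thin end within 45 mm of it seen from above), the slab is level (within 0.012 rad) and the wedge is let go (contact force between wedge and slab between 0.7 and 14 N and angle between slab's own z axis and vertical below 0.012 rad and (horizontal distance between wedge_tip and left_spot below 0.045 m or horizontal distance between wedge_tip and right_spot below 0.045 m) and contact force between the fingers and wedge below 0.1 N), for 0.3 s.
3. the near left corner is pressed with more than 4 N and does not dip (tilt under 0.013 rad) (contact force between the fingers and slab above 4 N and horizontal distance between the grasp point and left_spot below 0.05 m and angle between slab's own z axis and vertical below 0.013 rad and contact force between wedge and slab above 0.7 N), for 0.2 s.
4. the near right corner is pressed with more than 4 N and does not dip (tilt under 0.013 rad) (contact force between the fingers and slab above 4 N and horizontal distance between the grasp point and right_spot below 0.05 m and angle between slab's own z axis and vertical below 0.013 rad and contact force between wedge and slab above 0.7 N), for 0.2 s.
At the end, for the whole second after the job is handed in: The wedge lies released and at rest under the slab's near edge, its thin end within 45 mm of a near corner spot seen from above, carrying 0.7 to 14 N; the slab is level within 0.012 rad, at rest and within 15 mm of where it was; the cup stands upright on the slab (contact force between wedge and slab between 0.7 and 14 N and angle between slab's own z axis and vertical below 0.012 rad and (horizontal distance between wedge_tip and left_spot below 0.045 m or horizontal distance between wedge_tip and right_spot below 0.045 m) and distance of slab from where it was at the start of the episode below 0.015 m and linear speed of each of slab, wedge below 0.01 m/s and angle between sample_cup's own z axis and vertical below 0.1 rad and z of sample_cup in the frame of slab above 0.02 m); the robot touches nothing.
It fails at once if the slab is pressed with more than 25 N (contact force between any of the fingers, the arm and slab above 25 N).
It fails at once if the slab is lifted or tipped more than 0.06 rad (angle between slab's own z axis and vertical above 0.06 rad).
It fails at once if the wedge is driven so hard that it carries more than 25 N (contact force between wedge and slab above 25 N).
It fails at once if the cup, beaker or flat dish is shifted more than 20 mm or tipped (distance of any of sample_cup, beaker, petri_dish from where it was at the start of the episode above 0.02 m or angle between any of sample_cup, beaker, petri_dish's own z axis and vertical above 0.3 rad).
It also fails if it takes over 72 s, if anything falls off the work surface, if the arm or the gripper's body presses on something with over 40 N, if the wrist force passes 120 N, or if a joint passes its speed limit or range.

## Working session

There is one attempt and no reset: what is moved stays moved. The work goes in short steps, Python scripts to look and compute and a shell command to move; the robot and the scene stay as the last step left them, time stands still between calls to the robot, and variables do not carry over. Pictures are saved under pics/ and viewed, at most 10 in all, crops included, and the job is handed in when it is done.

```bash
mkdir -p pics; cat > h.py <<'E'
import numpy as np, cv2
from bench import env
def cam(n):
    p=env.camera_params(n); K=np.array([[p['fx'],0,p['cx']],[0,p['fy'],p['cy']],[0,0,1.]])
    R=cv2.Rodrigues(np.array(p['rvec'],float))[0]; return K,R,np.array(p['tvec'],float).ravel()
def ray(n,uv,z):
    K,R,t=cam(n); c=-R.T@t; uv=np.atleast_2d(np.array(uv,float))
    d=(R.T@np.linalg.inv(K)@np.c_[uv,np.ones(len(uv))].T).T
    return c+d*((z-c[2])/d[:,2:3])
def cloud(n,dep):
    K,R,t=cam(n); v,u=np.mgrid[:384,:512]
    P=np.stack([(u-K[0,2])/K[0,0]*dep,(v-K[1,2])/K[1,1]*dep,dep],-1)-t
    return P@R
def proj(n,X):
    K,R,t=cam(n); q=(np.atleast_2d(X)@R.T+t)@K.T; return q[:,:2]/q[:,2:]
E
python3 - <<'E'
from h import *
for n in ('top','side'):
    im,d=env.snapshot(n); np.savez(n+'0.npz',im=im,d=d)
    cv2.imwrite(f'pics/{n}0.png',cv2.resize(im[:,:,::-1],(800,600),interpolation=cv2.INTER_CUBIC))
    K,R,t=cam(n); print(n,K[0,0],-R.T@t,R[2])
s=env.sense(); print(s['clock'],s['tcp_pos'],s['tool_rot'],s['contact_force'],s['finger_gap'])
E
```

```text
top 474.2052370583987 [0.35792394 0.01106147 1.6739509 ] [ 0.10116373 -0.01795619 -0.99470773]
side 378.1101632903553 [0.23389319 0.88794873 0.5182161 ] [ 0.27151684 -0.8515604  -0.44846794]
0.1 [ 0.19808446 -0.59230676  0.23053092] [[ 9.48342298e-01  3.17248421e-01 -5.70737269e-04]
 [ 3.17248914e-01 -9.48341353e-01  1.34368626e-03]
 [-1.14971409e-04 -1.45534030e-03 -9.99998934e-01]] [ 0.05570464 -0.38289797 -0.39081086] 0.9970267705376082
```

View pics/top0.png

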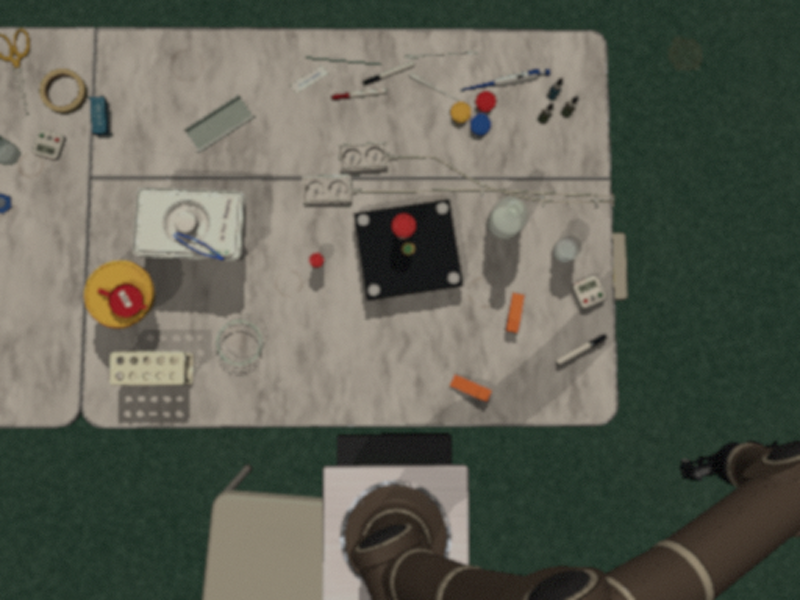

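View pics/side0.png

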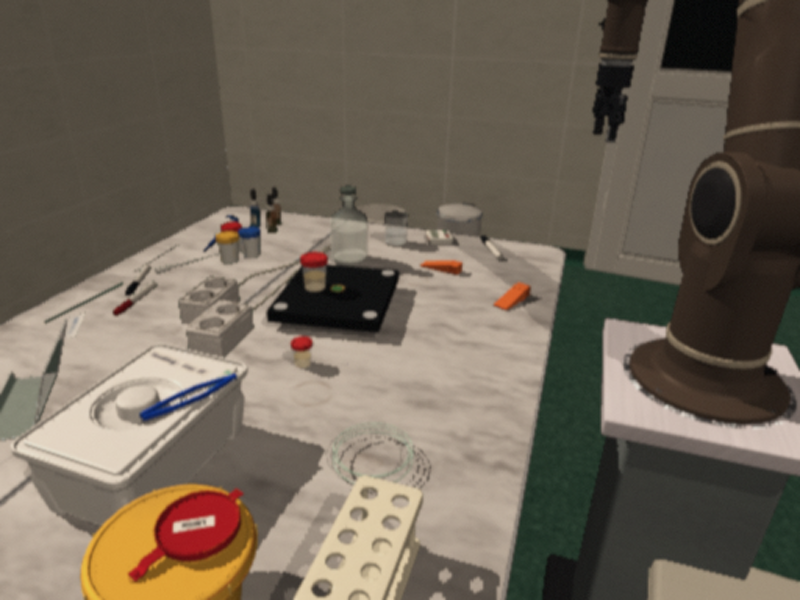

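Top view (800x600): candidates for the wedge are orange A at (515,313) and orange B at (470,388), with B nearer the base. The large red lid on the slab is at (403,224), and the small look-alike cup is at (316,260). The slab spots are at (363,220), (442,208), (374,290) and (453,278). Choosing A, the farthest from the base. Next I measure and crop.

```bash
python3 - <<'E'
from h import *
f=np.load('top0.npz'); im,d=f['im'],f['d']; hsv=cv2.cvtColor(im,cv2.COLOR_RGB2HSV); P=cloud('top',d)
m=cv2.inRange(hsv,(4,140,110),(14,255,255)); 
n,l,st,c=cv2.connectedComponentsWithStats(m)
for i in range(1,n):
    if st[i,4]<80: continue
    cnt=np.argwhere(l==i)[:,::-1].astype(np.float32)
    print('orange',c[i],st[i,4])
    Q=ray('top',cnt,0.012)[:,:2]; print(' rect',cv2.minAreaRect((Q*1000).astype(np.float32)))
    w=P[l==i]; mu=Q.mean(0); u,s,vt=np.linalg.svd(Q-mu); a=vt[0]; a=a*np.sign(a[0])
    tt=(w[:,:2]-w[:,:2].mean(0))@a
    for lo in np.arange(-.05,.05,.0125):
        k=(tt>=lo)&(tt<lo+.0125)
        if k.sum(): print('  %.3f z %.4f'%(lo,np.median(w[k,2])))
    print(' axis',a)
# slab spots
g=cv2.cvtColor(im,cv2.COLOR_RGB2GRAY); m2=((g>100)).astype(np.uint8)
n,l,st,c=cv2.connectedComponentsWithStats(m2)
S=[]
for i in range(1,n):
    if 20<st[i,4]<120 and 225<c[i][0]<297 and 128<c[i][1]<190: S.append(c[i]); print('spot',c[i],st[i,4],ray('top',c[i],.038)[0])
S=ray('top',S,.038); print('centre',S.mean(0))
dk=cv2.inRange(hsv,(0,0,0),(180,255,45)); 
print('table z',np.median(P[200:215,200:225,2]), 'slab z',np.median(P[170:180,250:270,2]))
cv2.imwrite('pics/crop.png',cv2.resize(im[120:260,215:355,::-1],(600,600),interpolation=cv2.INTER_CUBIC))
E
```

```text
orange [ 78.05607477 190.95327103] 107
 rect ((520.1766967773438, 609.8685302734375), (78.2000961303711, 95.03646087646484), 14.27088451385498)
  -0.050 z 0.0946
  -0.038 z 0.0957
  -0.025 z 0.0977
  -0.013 z 0.0957
  -0.000 z 0.0964
  0.012 z 0.0951
  0.025 z 0.0930
  0.037 z 0.0902
 axis [0.23771715 0.97133442]
orange [329.21637427 200.05263158] 171
 rect ((492.44525146484375, -269.62933349609375), (25.48078727722168, 85.6463623046875), 79.45191955566406)
  -0.050 z 0.0214
  -0.038 z 0.0221
  -0.025 z 0.0206
  -0.013 z 0.0160
  -0.000 z 0.0150
  0.012 z 0.0128
  0.025 z 0.0082
  0.037 z 0.0062
 axis [ 0.98052771 -0.19638078]
orange [301.08121827 248.23857868] 197
 rect ((323.531982421875, -168.03939819335938), (88.52940368652344, 27.619813919067383), 65.43121337890625)
  -0.050 z 0.0222
  -0.038 z 0.0221
  -0.025 z 0.0196
  -0.013 z 0.0164
  -0.000 z 0.0124
  0.012 z 0.0104
  0.025 z 0.0071
  0.037 z 0.0070
 axis [0.40871182 0.91266349]
spot [282.8        132.74285714] 35 [ 0.7274808  -0.10616935  0.038     ]
spot [232.         140.41666667] 36 [0.70003597 0.07218349 0.038     ]
spot [290.  177.5] 38 [ 0.56888848 -0.12987685  0.038     ]
spot [238.84210526 185.21052632] 38 [0.54213713 0.04813594 0.038     ]
centre [ 0.63463559 -0.02893169  0.038     ]
table z 0.0003876098581403178 slab z 0.03824506930806712
```

View pics/crop.png

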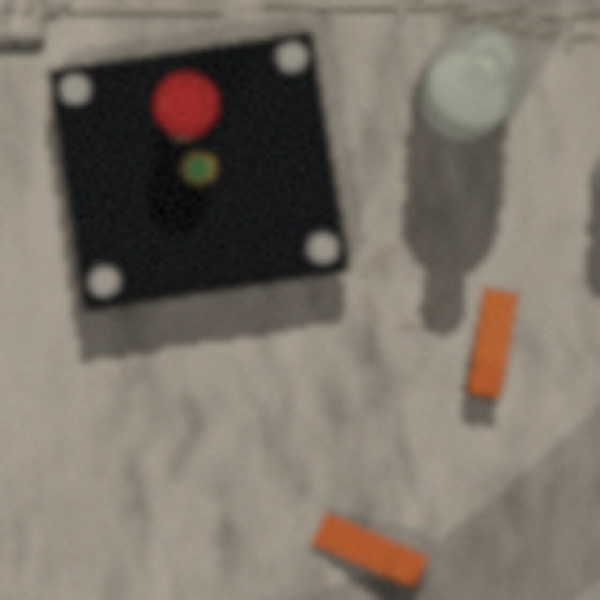

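Crop: A at (492,345) is an orange wedge with its thin end up (depth falls from 22 to 6 mm toward +x), so it already points at the slab. B at (370,550) is the nearer look-alike. The slab's near spots are at (104,281) left and (322,247) right. Moving to above the right spot with fingers shut.

```bash
python3 -m handwheel '[[[0,0,0.01,0.12,-0.08,0,-1],[0,0,0.02,0.25,-0.16,0,-1],[0,0,0.03,0.38,-0.24,0,-1],[0,0,0.04,0.5,-0.32,0,-1],[0,0,0.05,0.62,-0.4,0,-1],[0,0,0.055,0.75,-0.48,0,-1],[0,0,0.055,0.88,-0.56,0,-1],[0,0,0.055,1,-0.64,0,-1]]]' 40
python3 -m handwheel '[[[0,0,0,0.11,-0.1,0,-1],[0,0,0,0.22,-0.2,0,-1],[0,0,0,0.33,-0.3,0,-1],[0,0,0,0.44,-0.4,0,-1],[0,0,0,0.54,-0.5,0,-1],[0,0,0,0.65,-0.61,0,-1],[0,0,0,0.76,-0.71,0,-1],[0,0,0,0.87,-0.81,0,-1]]]'
python3 -m handwheel '[[[0,0,0,0.11,-0.1,0.06,-1],[0,0,0,0.22,-0.2,0.12,-1],[0,0,0,0.33,-0.3,0.18,-1],[0,0,0,0.44,-0.4,0.25,-1],[0,0,0,0.54,-0.5,0.31,-1],[0,0,0,0.65,-0.61,0.38,-1],[0,0,0,0.76,-0.71,0.44,-1],[0,0,0,0.87,-0.81,0.5,-1]]]'
python3 -m handwheel '[[[0,0,0,0.11,-0.1,0.06,-1],[0,0,0,0.22,-0.2,0.12,-1],[0,0,0,0.33,-0.3,0.18,-1],[0,0,0,0.44,-0.4,0.25,-1],[0,0,0,0.54,-0.5,0.31,-1],[0,0,0,0.65,-0.61,0.38,-1],[0,0,0,0.76,-0.71,0.44,-1],[0,0,0,0.87,-0.81,0.5,-1]]]'
python3 -c "
from h import *
s=env.sense();p=np.array(s['tcp_pos']);R=np.array(s['tool_rot']);print(s);print('to right spot, tool axes dm',(R.T@(np.array([.569,-.130,.05])-p))*10)"
```

```text
clock: 0.9
tcp_pos: [0.2734, -0.4994, 0.231]
tool_rot: [[0.989, 0.15, -0.0], [0.15, -0.989, 0.0], [-0.0, -0.0, -1.0]]
contact_force: [0.1, 0.2, 0.6]
finger_gap: -0.002
grip_force: 0.0
clock: 1.7
tcp_pos: [0.3475, -0.4063, 0.2313]
tool_rot: [[0.989, 0.15, 0.0], [0.15, -0.989, -0.0], [0.0, 0.0, -1.0]]
contact_force: [-0.3, 0.1, -0.5]
finger_gap: -0.0
grip_force: 0.0
clock: 2.5
tcp_pos: [0.4213, -0.3131, 0.181]
tool_rot: [[0.989, 0.15, 0.0], [0.15, -0.989, -0.0], [0.0, 0.0, -1.0]]
contact_force: [1.2, 0.4, -0.7]
finger_gap: 0.004
grip_force: 0.0
clock: 3.3
tcp_pos: [0.4951, -0.22, 0.131]
tool_rot: [[0.989, 0.149, 0.0], [0.149, -0.989, -0.0], [0.0, 0.0, -1.0]]
contact_force: [0.1, 0.5, -0.2]
finger_gap: 0.0
grip_force: 0.0
{'clock': 3.3, 'joint_positions': array([ 0.47645931,  0.39090696, -0.18682196,  1.89691451,  0.09336551,
        0.86199166, -1.17816501]), 'dq': array([-0.24593412,  0.13485672, -0.02984099, -0.03909974,  0.0522994 ,
       -0.09190166, -0.30092955]), 'joint_torque': array([  1.43630639, -54.36655998,  -1.4500897 , -24.66349125,
        -0.09107445,   0.17908527,   0.49343057]), 'tcp_pos': array([ 0.49513059, -0.21997337,  0.13103714]), 'tool_rot': array([[ 9.88761865e-01,  1.49499058e-01,  7.74076664e-05],
       [ 1.49499060e-01, -9.88761867e-01, -2.81655784e-05],
       [ 7.23270213e-05,  3.94214232e-05, -9.99999997e-01]]), 'contact_force': array([ 0.07253444,  0.50505193, -0.16385533]), 'wrist_torque': array([ 0.02238414, -0.01209961,  0.00200045]), 'grip_force': 0.0, 'finger_gap': 0.00014059243479196435}
to right spot, tool axes dm [ 0.86484328 -0.77922025  0.81040328]
```

```bash
python3 -m handwheel '[[[0,0,0,0.11,-0.1,0.1,-1],[0,0,0,0.22,-0.2,0.2,-1],[0,0,0,0.33,-0.3,0.3,-1],[0,0,0,0.44,-0.4,0.4,-1],[0,0,0,0.54,-0.5,0.5,-1],[0,0,0,0.65,-0.6,0.6,-1],[0,0,0,0.76,-0.7,0.7,-1],[0,0,0,0.865,-0.78,0.8,-1]]]'
python3 -m handwheel '[[[0,0,0,0,0,0.01,-1],[0,0,0,0,0,0.02,-1],[0,0,0,0,0,0.04,-1],[0,0,0,0,0,0.06,-1],[0,0,0,0,0,0.08,-1],[0,0,0,0,0,0.1,-1],[0,0,0,0,0,0.11,-1],[0,0,0,0,0,0.11,-1]]]'
python3 -m handwheel '[[[0,0,0,0,0,0.003,-1],[0,0,0,0,0,0.006,-1],[0,0,0,0,0,0.009,-1],[0,0,0,0,0,0.012,-1],[0,0,0,0,0,0.015,-1],[0,0,0,0,0,0.015,-1],[0,0,0,0,0,0.015,-1],[0,0,0,0,0,0.015,-1]]]'
```

```text
clock: 4.1
tcp_pos: [0.5692, -0.1297, 0.0504]
tool_rot: [[0.989, 0.15, -0.0], [0.15, -0.989, 0.0], [0.0, -0.0, -1.0]]
contact_force: [0.4, -1.0, 0.6]
finger_gap: -0.002
grip_force: 0.0
clock: 4.9
tcp_pos: [0.5683, -0.1311, 0.0402]
tool_rot: [[0.989, 0.149, -0.0], [0.149, -0.989, -0.0], [-0.0, -0.0, -1.0]]
contact_force: [-0.2, 0.2, -1.1]
finger_gap: 0.003
grip_force: 0.0
clock: 5.7
tcp_pos: [0.5684, -0.131, 0.0388]
tool_rot: [[0.989, 0.149, 0.0], [0.149, -0.989, -0.0], [0.0, 0.0, -1.0]]
contact_force: [-0.4, -0.4, 0.3]
finger_gap: -0.005
grip_force: 0.0
```

```bash
for i in 1; do python3 -m handwheel '[[[0,0,0,0,0,0.003,-1],[0,0,0,0,0,0.006,-1],[0,0,0,0,0,0.009,-1],[0,0,0,0,0,0.012,-1],[0,0,0,0,0,0.012,-1],[0,0,0,0,0,0.012,-1],[0,0,0,0,0,0.012,-1],[0,0,0,0,0,0.012,-1]]]'; done
```

```text
clock: 6.5
tcp_pos: [0.5684, -0.131, 0.0381]
tool_rot: [[0.989, 0.149, 0.0], [0.149, -0.989, -0.0], [0.0, 0.0, -1.0]]
contact_force: [-1.8, 0.6, 6.5]
finger_gap: 0.0
grip_force: 3.0
```

```bash
python3 -m handwheel '[[[0,0,0,0,0,0.003,-1],[0,0,0,0,0,0.006,-1],[0,0,0,0,0,0.008,-1],[0,0,0,0,0,0.008,-1],[0,0,0,0,0,0.008,-1],[0,0,0,0,0,0.008,-1],[0,0,0,0,0,0.008,-1],[0,0,0,0,0,0.008,-1]]]'
```

```text
clock: 7.3
tcp_pos: [0.5685, -0.131, 0.0381]
tool_rot: [[0.989, 0.149, 0.0], [0.149, -0.989, -0.0], [0.0, 0.0, -1.0]]
contact_force: [-5.1, 0.9, 13.6]
finger_gap: -0.001
grip_force: 6.7
```

Right corner stands firm at 13.6 N (z stays at 38.1 mm). Now the left.

```bash
python3 -m handwheel '[[[0,0,0,0,0,-0.02,-1],[0,0,0,0,0,-0.06,-1],[0,0,0,0,0,-0.12,-1],[0,0,0,0,-0.18,-0.12,-1],[0,0,0,0,-0.36,-0.12,-1],[0,0,0,0,-0.54,-0.12,-1],[0,0,0,0,-0.72,-0.12,-1],[0,0,0,0,-0.9,-0.12,-1]]]'
python3 -m handwheel '[[[0,0,0,0,-0.18,0,-1],[0,0,0,0,-0.36,0,-1],[0,0,0,0,-0.54,0,-1],[0,0,0,0,-0.72,0,-1],[0,0,0,0,-0.9,0,-1],[0,0,0,0,-0.9,0.03,-1],[0,0,0,0,-0.9,0.06,-1],[0,0,0,0,-0.9,0.09,-1]]]'
python3 -m handwheel '[[[0,0,0,0,0,0.005,-1],[0,0,0,0,0,0.01,-1],[0,0,0,0,0,0.015,-1],[0,0,0,0,0,0.02,-1],[0,0,0,0,0,0.02,-1],[0,0,0,0,0,0.02,-1],[0,0,0,0,0,0.02,-1],[0,0,0,0,0,0.02,-1]]]'
```

```text
clock: 8.1
tcp_pos: [0.555, -0.0413, 0.0491]
tool_rot: [[0.989, 0.149, 0.0], [0.149, -0.989, 0.0], [0.0, 0.0, -1.0]]
contact_force: [0.4, 0.2, 0.1]
finger_gap: -0.002
grip_force: 0.0
clock: 8.9
tcp_pos: [0.5416, 0.0457, 0.0395]
tool_rot: [[0.989, 0.148, -0.0], [0.148, -0.989, -0.001], [-0.0, 0.001, -1.0]]
contact_force: [-0.9, -1.1, -0.2]
finger_gap: 0.001
grip_force: 0.0
clock: 9.7
tcp_pos: [0.5416, 0.047, 0.0379]
tool_rot: [[0.989, 0.149, 0.0], [0.149, -0.989, -0.0], [0.0, 0.0, -1.0]]
contact_force: [-1.2, -1.0, 1.4]
finger_gap: -0.003
grip_force: 0.7
```

```bash
python3 -m handwheel '[[[0,0,0,0,0,0.004,-1],[0,0,0,0,0,0.008,-1],[0,0,0,0,0,0.01,-1],[0,0,0,0,0,0.01,-1],[0,0,0,0,0,0.01,-1],[0,0,0,0,0,0.01,-1],[0,0,0,0,0,0.01,-1],[0,0,0,0,0,0.01,-1]]]'
```

```text
clock: 10.5
tcp_pos: [0.5415, 0.0471, 0.0368]
tool_rot: [[0.989, 0.149, 0.0], [0.149, -0.989, 0.0], [0.0, -0.0, -1.0]]
contact_force: [-0.6, -0.3, 2.5]
finger_gap: -0.003
grip_force: 1.4
```

```bash
python3 -m handwheel '[[[0,0,0,0,0,0.006,-1],[0,0,0,0,0,0.012,-1],[0,0,0,0,0,0.018,-1],[0,0,0,0,0,0.024,-1],[0,0,0,0,0,0.028,-1],[0,0,0,0,0,0.028,-1],[0,0,0,0,0,0.028,-1],[0,0,0,0,0,0.028,-1]]]'
```

```text
clock: 11.3
tcp_pos: [0.5413, 0.0473, 0.0345]
tool_rot: [[0.989, 0.15, -0.0], [0.15, -0.989, 0.0], [-0.0, -0.0, -1.0]]
contact_force: [-4.4, 1.7, 9.9]
finger_gap: 0.003
grip_force: 5.1
```

Left dips (3.6 mm at up to 10 N), so the wedge goes under the left corner. Lift and go to above the wedge grip.

```bash
python3 -m handwheel '[[[0,0,0,0,0,-0.02,-1],[0,0,0,0,0,-0.04,-1],[0,0,0,0,0,-0.08,-1],[0,0,0,-0.05,0.12,-0.3,-1],[0,0,0,-0.14,0.34,-0.5,0],[0,0,0,-0.24,0.56,-0.7,0.3],[0,0,0,-0.33,0.78,-0.7,0.3],[0,0,0,-0.42,0.98,-0.7,0.3]]]'
python3 -m handwheel '[[[0,0,0,-0.05,0.12,0,0.3],[0,0,0,-0.1,0.25,0,0.3],[0,0,0,-0.15,0.37,0,0.3],[0,0,0,-0.21,0.5,0,0.3],[0,0,0,-0.26,0.62,0,0.3],[0,0,0,-0.31,0.74,0,0.3],[0,0,0,-0.37,0.87,0,0.3],[0,0,0,-0.42,0.98,0,0.3]]]'
python3 -m handwheel '[[[0,0,0.02,-0.07,0.16,0,0.3],[0,0,0.04,-0.14,0.32,0,0.3],[0,0,0.06,-0.21,0.48,0,0.3],[0,0,0.08,-0.28,0.65,0,0.3],[0,0,0.1,-0.35,0.82,0,0.3],[0,0,0.108,-0.42,0.98,0,0.3],[0,0,0.108,-0.42,0.98,0,0.3],[0,0,0.108,-0.42,0.98,0,0.3]]]'
python3 - <<'E'
from h import *
s=env.sense();p=np.array(s['tcp_pos']);R=np.array(s['tool_rot'])
print('yaw',np.degrees(np.arctan2(R[1,0],R[0,0])),s['finger_gap'],'delta dm',R.T@(np.array([.4606,-.264,.02])-p)*10)
im,d=env.snapshot('side'); hsv=cv2.cvtColor(im,cv2.COLOR_RGB2HSV)
m=cv2.inRange(hsv,(4,140,110),(14,255,255)); n,l,st,c=cv2.connectedComponentsWithStats(m); P=cloud('side',d)
for i in range(1,n):
    if st[i,4]>30:
        w=P[l==i]; print(c[i],st[i],w.mean(0),w.min(0),w.max(0))
im2,_=env.snapshot('top')
cv2.imwrite('pics/c2.png',np.hstack([cv2.resize(im[140:220,230:350,::-1],(400,400)),cv2.resize(im2[140:260,220:360,::-1],(400,400))]))
E
```

```text
clock: 12.1
tcp_pos: [0.5149, -0.0576, 0.1049]
tool_rot: [[0.989, 0.149, 0.002], [0.149, -0.989, -0.0], [0.002, 0.001, -1.0]]
contact_force: [-1.0, -0.7, -0.5]
finger_gap: 0.647
grip_force: 0.0
clock: 12.9
tcp_pos: [0.4873, -0.1607, 0.104]
tool_rot: [[0.989, 0.149, -0.0], [0.149, -0.989, -0.0], [-0.0, 0.0, -1.0]]
contact_force: [0.8, 0.1, 0.4]
finger_gap: 0.651
grip_force: 0.0
clock: 13.7
tcp_pos: [0.4608, -0.2627, 0.1039]
tool_rot: [[0.982, -0.189, -0.0], [-0.189, -0.982, 0.0], [-0.0, -0.0, -1.0]]
contact_force: [-0.2, 0.2, 0.3]
finger_gap: 0.648
grip_force: 0.0
yaw -10.868896812761419 0.6479892721675848 delta dm [0.00106963 0.01379458 0.83850393]
[282.96581197 169.15384615] [270 167  26   8 117] [ 0.48739841 -0.26156671  0.01464426] [ 0.44654412 -0.28484763  0.0021743 ] [ 0.53344068 -0.24534484  0.02544554]
[326.36585366 190.05487805] [317 183  22  15 164] [ 0.3265993  -0.15631968  0.01303299] [ 0.29754791 -0.19601425  0.00139842] [ 0.35153245 -0.12052549  0.02520541]
[122.48051948 318.84415584] [100 313  47  22  77] [0.53452515 0.55207638 0.09754707] [0.50415958 0.52516079 0.08649478] [0.55089828 0.58633988 0.09996648]
[ 93.08235294 359.18823529] [ 82 340  25  33  85] [0.53361839 0.62014242 0.09090252] [0.52192195 0.59601512 0.08330453] [0.54413896 0.63714832 0.09891286]
```

View pics/c2.png

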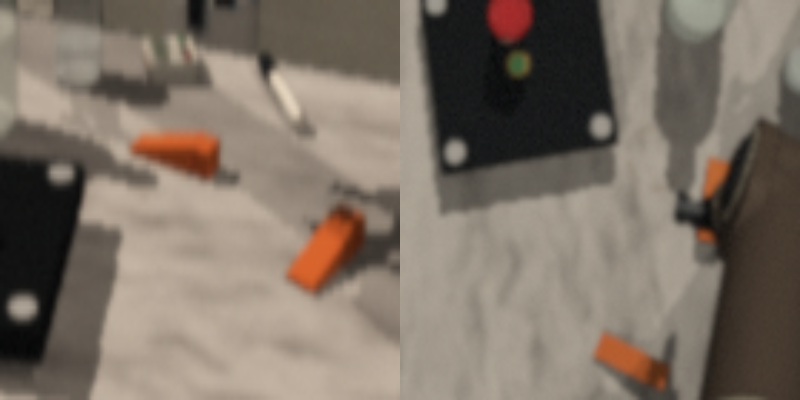

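Left panel (side view): wedge A spans (135,145) thin to (217,155) block. Right panel: the open fingers stand over its block at about (700,210). Descend and grip.

```bash
python3 -m handwheel '[[[0,0,0,0,0.01,0.15,0.3],[0,0,0,0,0.01,0.3,0.3],[0,0,0,0,0.01,0.45,0.3],[0,0,0,0,0.01,0.6,0.3],[0,0,0,0,0.01,0.75,0.3],[0,0,0,0,0.01,0.87,0.3],[0,0,0,0,0.01,0.95,0.3],[0,0,0,0,0.01,0.98,0.3]]]'
python3 -m handwheel '[[[0,0,0,0,0,0,0],[0,0,0,0,0,0,-0.3],[0,0,0,0,0,0,-0.6],[0,0,0,0,0,0,-1],[0,0,0,0,0,0,-1],[0,0,0,0,0,0,-1],[0,0,0,0,0,0,-1],[0,0,0,0,0,0,-1]]]' 40
```

```text
clock: 14.6
tcp_pos: [0.4605, -0.2629, 0.0053]
tool_rot: [[0.982, -0.187, -0.001], [-0.187, -0.982, 0.001], [-0.001, -0.0, -1.0]]
contact_force: [0.2, 0.2, -0.3]
finger_gap: 0.649
grip_force: 0.0
clock: 15.4
tcp_pos: [0.4612, -0.2638, 0.0067]
tool_rot: [[0.982, -0.188, 0.001], [-0.188, -0.982, -0.001], [0.001, 0.0, -1.0]]
contact_force: [0.6, 0.8, 6.5]
finger_gap: 0.315
grip_force: 40.3
```

```bash
python3 -m handwheel '[[[0,0,0,0,0,-0.05,-1],[0,0,0,0,0,-0.1,-1],[0,0,0,-0.05,0,-0.2,-1],[0,0,0,-0.15,0,-0.2,-1],[0,0,0,-0.25,0,-0.2,-1],[0,0,0,-0.35,0,-0.2,-1],[0,0,0,-0.45,0,-0.2,-1],[0,0,0,-0.5,0,-0.2,-1]]]'
python3 -m handwheel '[[[0,0,0,-0.02,-0.12,0,-1],[0,0,0,-0.03,-0.24,0,-1],[0,0,0,-0.05,-0.36,0,-1],[0,0,0,-0.06,-0.48,0,-1],[0,0,0,-0.08,-0.6,0,-1],[0,0,0,-0.09,-0.72,0,-1],[0,0,0,-0.11,-0.84,0,-1],[0,0,0,-0.12,-0.95,0,-1]]]'
python3 -m handwheel '[[[0,0,0,-0.02,-0.12,0,-1],[0,0,0,-0.03,-0.24,0,-1],[0,0,0,-0.05,-0.36,0,-1],[0,0,0,-0.06,-0.48,0,-1],[0,0,0,-0.08,-0.6,0,-1],[0,0,0,-0.09,-0.72,0,-1],[0,0,0,-0.11,-0.84,0,-1],[0,0,0,-0.12,-0.95,0,-1]]]'
python3 -m handwheel '[[[0,0,-0.01,-0.02,-0.12,0,-1],[0,0,-0.03,-0.03,-0.24,0,-1],[0,0,-0.05,-0.05,-0.36,0,-1],[0,0,-0.07,-0.06,-0.48,0,-1],[0,0,-0.09,-0.08,-0.6,0,-1],[0,0,-0.1,-0.09,-0.72,0,-1],[0,0,-0.108,-0.11,-0.84,0,-1],[0,0,-0.108,-0.12,-0.95,0,-1]]]'
python3 - <<'E'
from h import *
s=env.sense();p=np.array(s['tcp_pos']);R=np.array(s['tool_rot'])
print('yaw',np.degrees(np.arctan2(R[1,0],R[0,0])),'delta dm',R.T@(np.array([.4312,.0313,.006])-p)*10)
im,d=env.snapshot('side'); np.savez('side1.npz',im=im,d=d)
cv2.imwrite('pics/c3.png',cv2.resize(im[140:260,150:350,::-1],(800,480),interpolation=cv2.INTER_CUBIC))
T,_=env.snapshot('top'); hsv=cv2.cvtColor(T,cv2.COLOR_RGB2HSV)
m=cv2.inRange(hsv,(4,140,110),(14,255,255)); n,l,st,c=cv2.connectedComponentsWithStats(m)
for i in range(1,n):
    if st[i,4]>15:
        q=np.argwhere(l==i)[:,::-1].astype(float); Q=ray('top',q,.03); print(c[i],st[i,4],Q.mean(0),Q.max(0),Q.min(0))
E
```

```text
clock: 16.2
tcp_pos: [0.4099, -0.2538, 0.0258]
tool_rot: [[0.982, -0.189, -0.001], [-0.189, -0.982, 0.0], [-0.001, -0.0, -1.0]]
contact_force: [0.6, -0.1, -1.9]
finger_gap: 0.316
grip_force: 39.5
clock: 17.0
tcp_pos: [0.4176, -0.1574, 0.026]
tool_rot: [[0.982, -0.188, -0.0], [-0.188, -0.982, 0.0], [-0.0, -0.0, -1.0]]
contact_force: [0.6, -0.0, -0.6]
finger_gap: 0.311
grip_force: 39.5
clock: 17.8
tcp_pos: [0.4237, -0.0619, 0.026]
tool_rot: [[0.982, -0.188, -0.0], [-0.188, -0.982, 0.0], [-0.0, -0.0, -1.0]]
contact_force: [0.1, 0.3, -0.3]
finger_gap: 0.317
grip_force: 39.5
clock: 18.6
tcp_pos: [0.4298, 0.0336, 0.026]
tool_rot: [[0.989, 0.15, -0.0], [0.15, -0.989, 0.0], [-0.0, -0.0, -1.0]]
contact_force: [-0.2, -0.4, -0.7]
finger_gap: 0.322
grip_force: 39.5
yaw 8.653087641439345 delta dm [0.01078468 0.02503752 0.19957097]
[ 78.16814159 191.12389381] 113 [0.52330502 0.60411756 0.03      ] [0.55855822 0.65705316 0.03      ] [0.48203099 0.55244611 0.03      ]
[300.94270833 248.22916667] 192 [ 0.32408607 -0.16580602  0.03      ] [ 0.34898514 -0.12462526  0.03      ] [ 0.29738047 -0.20738404  0.03      ]
```

View pics/c3.png

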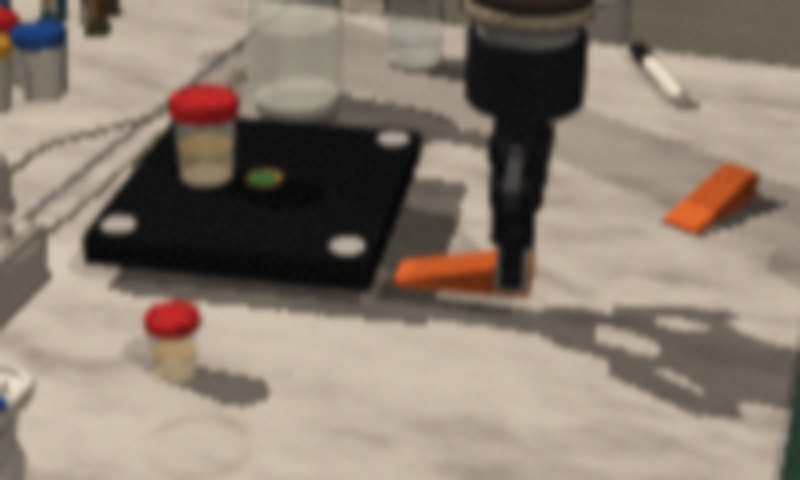

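The wedge is held level, its tip at (395,275) facing the slab's near edge corner at (370,285). The cup stands at (205,140). Lower and slide in.

```bash
python3 -m handwheel '[[[0,0,0,0,0.025,0.05,-1],[0,0,0,0.01,0.025,0.1,-1],[0,0,0,0.01,0.025,0.14,-1],[0,0,0,0.01,0.025,0.16,-1],[0,0,0,0.01,0.025,0.18,-1],[0,0,0,0.01,0.025,0.188,-1],[0,0,0,0.01,0.025,0.188,-1],[0,0,0,0.01,0.025,0.188,-1]]]'
python3 -m handwheel '[[[0,0,0,0.06,0,0,-1],[0,0,0,0.12,0,0,-1],[0,0,0,0.18,0,0,-1],[0,0,0,0.24,0,0,-1],[0,0,0,0.3,0,0,-1],[0,0,0,0.36,0,0,-1],[0,0,0,0.4,0,0,-1],[0,0,0,0.4,0,0,-1]]]'
python3 - <<'E'
from h import *
im,d=env.snapshot('side'); np.savez('side1.npz',im=im,d=d)
hsv=cv2.cvtColor(im,cv2.COLOR_RGB2HSV);m=cv2.inRange(hsv,(4,140,110),(14,255,255)); n,l,st,c=cv2.connectedComponentsWithStats(m)
P=cloud('side',d); s=env.sense(); print(s['tcp_pos'],s['contact_force'])
for i in range(1,n):
    if st[i,4]>15 and c[i][0]>200: print(c[i],st[i],P[l==i].min(0),P[l==i].max(0))
cv2.imwrite('pics/c4.png',cv2.resize(im[170:230,210:310,::-1],(800,480),interpolation=cv2.INTER_CUBIC))
E
```

```text
clock: 19.5
tcp_pos: [0.4312, 0.0303, 0.0073]
tool_rot: [[0.989, 0.149, 0.0], [0.149, -0.989, -0.0], [0.0, 0.0, -1.0]]
contact_force: [-0.4, -0.1, -0.7]
finger_gap: 0.315
grip_force: 39.5
clock: 20.3
tcp_pos: [0.4714, 0.0364, 0.0072]
tool_rot: [[0.989, 0.149, 0.0], [0.149, -0.989, 0.0], [0.0, -0.0, -1.0]]
contact_force: [-0.5, -0.3, -0.5]
finger_gap: 0.319
grip_force: 39.5
[0.47083511 0.03627152 0.00710022] [ 0.20224038  0.23573731 -1.03947808]
[326.86627907 189.27906977] [317 181  22  17 172] [ 2.33893185e-01 -2.01966628e-01  1.33752836e-04] [0.35176187 0.88794873 0.5182161 ]
[254.09756098 209.2195122 ] [251 206   7   7  41] [ 0.48150987 -0.00750205  0.00105163] [0.50819154 0.0541663  0.02389825]
```

View pics/c4.png

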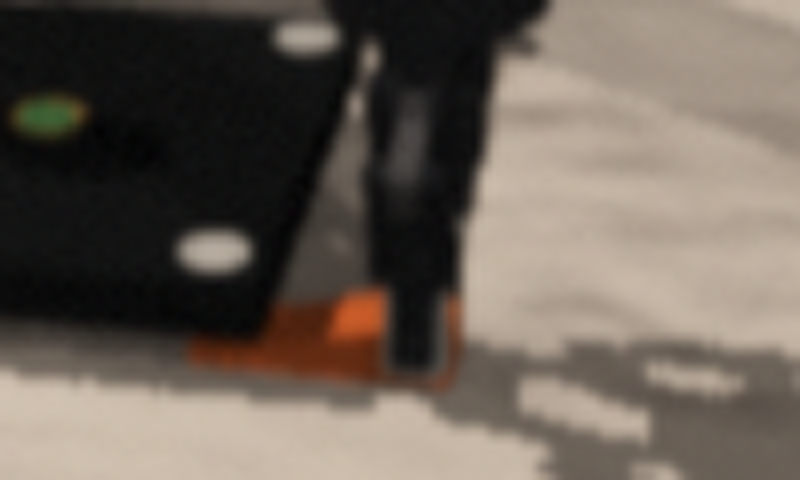

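The tip at (190,350) is now under the edge, with the grip block still outside. Seat it on the table, then advance carefully.

```bash
python3 -m handwheel '[[[0,0,0,0,0,0.004,-1],[0,0,0,0,0,0.008,-1],[0,0,0,0.02,0,0.008,-1],[0,0,0,0.04,0,0.008,-1],[0,0,0,0.06,0,0.008,-1],[0,0,0,0.08,0,0.008,-1],[0,0,0,0.09,0,0.008,-1],[0,0,0,0.09,0,0.008,-1]]]'
python3 -m handwheel '[[[0,0,0,0.005,0,0,-1],[0,0,0,0.01,0,0,-1],[0,0,0,0.015,0,0,-1],[0,0,0,0.02,0,0,-1],[0,0,0,0.02,0,0,-1],[0,0,0,0.02,0,0,-1],[0,0,0,0.02,0,0,-1],[0,0,0,0.02,0,0,-1]]]'
```

```text
clock: 21.15
tcp_pos: [0.4766, 0.0368, 0.0066]
tool_rot: [[0.989, 0.149, -0.005], [0.149, -0.989, -0.002], [-0.005, 0.001, -1.0]]
contact_force: [-6.4, -1.3, 9.3]
finger_gap: 0.318
grip_force: 40.4
clock: 21.95
tcp_pos: [0.4776, 0.037, 0.0065]
tool_rot: [[0.989, 0.149, -0.007], [0.149, -0.989, -0.002], [-0.007, 0.001, -1.0]]
contact_force: [-13.3, -1.1, 18.7]
finger_gap: 0.319
grip_force: 41.6
```

The x/z force ratio is a constant 0.7 in both readings. That looks like table friction from pressing down, not slab contact. Back off and raise slightly.

```bash
python3 -m handwheel '[[[0,0,0,-0.02,0,0,-1],[0,0,0,-0.04,0,0,-1],[0,0,0,-0.04,0,-0.005,-1],[0,0,0,-0.04,0,-0.008,-1],[0,0,0,-0.04,0,-0.008,-1],[0,0,0,-0.04,0,-0.008,-1],[0,0,0,-0.04,0,-0.008,-1],[0,0,0,-0.04,0,-0.008,-1]]]'
```

```text
clock: 22.75
tcp_pos: [0.4777, 0.0373, 0.0071]
tool_rot: [[0.989, 0.149, -0.0], [0.149, -0.989, -0.0], [-0.0, 0.0, -1.0]]
contact_force: [0.3, 0.2, -0.9]
finger_gap: 0.312
grip_force: 39.3
```

```bash
python3 -m handwheel '[[[0,0,0,0.01,0,0,-1],[0,0,0,0.02,0,0,-1],[0,0,0,0.03,0,0,-1],[0,0,0,0.03,0,0,-1],[0,0,0,0.03,0,0,-1],[0,0,0,0.03,0,0,-1],[0,0,0,0.03,0,0,-1],[0,0,0,0.03,0,0,-1]]]'
```

```text
clock: 23.55
tcp_pos: [0.4806, 0.0377, 0.0072]
tool_rot: [[0.989, 0.149, -0.0], [0.149, -0.989, -0.0], [-0.0, 0.0, -1.0]]
contact_force: [0.2, 0.3, -0.3]
finger_gap: 0.315
grip_force: 39.3
```

```bash
python3 -m handwheel '[[[0,0,0,0.01,0,0,-1],[0,0,0,0.02,0,0,-1],[0,0,0,0.03,0,0,-1],[0,0,0,0.03,0,0,-1],[0,0,0,0.03,0,0,-1],[0,0,0,0.03,0,0,-1],[0,0,0,0.03,0,0,-1],[0,0,0,0.03,0,0,-1]]]'
```

```text
clock: 24.35
tcp_pos: [0.4836, 0.0381, 0.0072]
tool_rot: [[0.989, 0.149, -0.0], [0.149, -0.989, -0.0], [-0.0, 0.0, -1.0]]
contact_force: [-0.4, 0.6, -1.7]
finger_gap: 0.319
grip_force: 39.4
```

```bash
python3 -m handwheel '[[[0,0,0,0.005,0,0,-1],[0,0,0,0.01,0,0,-1],[0,0,0,0.01,0,0,-1],[0,0,0,0.01,0,0,-1],[0,0,0,0.01,0,0,-1],[0,0,0,0.01,0,0,-1],[0,0,0,0.01,0,0,-1],[0,0,0,0.01,0,0,-1]]]'
```

```text
clock: 25.15
tcp_pos: [0.4843, 0.0382, 0.0071]
tool_rot: [[0.989, 0.149, -0.0], [0.149, -0.989, -0.0], [-0.001, 0.0, -1.0]]
contact_force: [-2.2, 0.3, -1.7]
finger_gap: 0.315
grip_force: 39.5
```

Slab contact has begun (-2.2 N). Now I release, back off behind the wedge, shut the fingers and push it home from behind with measured force.

```bash
python3 -m handwheel '[[[0,0,0,0,0,0,-0.2],[0,0,0,0,0,0,0.1],[0,0,0,0,0,0,0.2],[0,0,0,0,0,0,0.2],[0,0,0,-0.05,0,0,0.2],[0,0,0,-0.15,0,0,0.2],[0,0,0,-0.25,0,0,0.2],[0,0,0,-0.35,0,0,0.2]]]'
python3 -m handwheel '[[[0,0,0,-0.08,0,-0.01,0.2],[0,0,0,-0.1,0,-0.03,0.2],[0,0,0,-0.1,0,-0.03,-0.3],[0,0,0,-0.1,0,-0.03,-0.6],[0,0,0,-0.1,0,-0.03,-1],[0,0,0,-0.1,0,-0.03,-1],[0,0,0,-0.1,0,-0.03,-1],[0,0,0,-0.1,0,-0.03,-1]]]'
python3 - <<'E'
from h import *
im,d=env.snapshot('side')
cv2.imwrite('pics/c5.png',cv2.resize(im[170:230,210:310,::-1],(800,480),interpolation=cv2.INTER_CUBIC))
T,_=env.snapshot('top'); hsv=cv2.cvtColor(T,cv2.COLOR_RGB2HSV)
g=cv2.cvtColor(T,cv2.COLOR_RGB2GRAY); n,l,st,c=cv2.connectedComponentsWithStats((g>100).astype(np.uint8))
for i in range(1,n):
    if 10<st[i,4]<120 and 225<c[i][0]<297 and 128<c[i][1]<190: print('spot',ray('top',c[i],.038)[0])
m=cv2.inRange(hsv,(4,140,110),(14,255,255)); n,l,st,c=cv2.connectedComponentsWithStats(m)
for i in range(1,n):
    if st[i,4]>10: Q=ray('top',np.argwhere(l==i)[:,::-1],.02); print(c[i],st[i,4],Q.mean(0),Q.max(0),Q.min(0))
E
```

```text
clock: 25.95
tcp_pos: [0.4486, 0.0328, 0.0071]
tool_rot: [[0.989, 0.149, -0.001], [0.149, -0.989, -0.0], [-0.001, 0.0, -1.0]]
contact_force: [0.5, -0.8, -0.5]
finger_gap: 0.602
grip_force: 0.0
clock: 26.75
tcp_pos: [0.4401, 0.0316, 0.0101]
tool_rot: [[0.989, 0.149, -0.0], [0.149, -0.989, -0.0], [-0.0, -0.0, -1.0]]
contact_force: [-1.0, 0.1, -0.1]
finger_gap: -0.001
grip_force: 0.0
spot [ 0.727431   -0.10601675  0.038     ]
spot [0.70005878 0.07218354 0.038     ]
spot [ 0.56920344 -0.1298801   0.038     ]
spot [0.54242439 0.04803316 0.038     ]
[ 78.         191.02752294] 109 [0.52465004 0.60831807 0.02      ] [0.55977866 0.66098266 0.02      ] [0.48278592 0.5557393  0.02      ]
[300.88020833 248.21354167] 192 [ 0.32393481 -0.16666561  0.02      ] [ 0.34893077 -0.12545063  0.02      ] [ 0.29701219 -0.20871282  0.02      ]
```

View pics/c5.png

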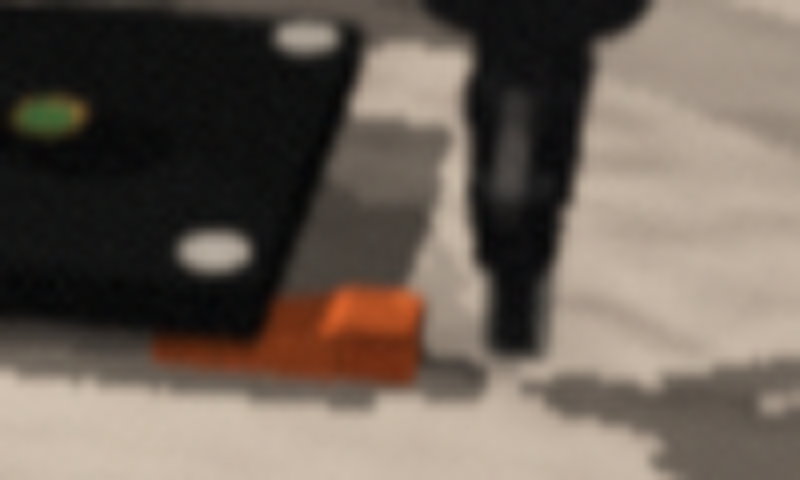

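The wedge lies flat, thin end at (155,350) under the slab, block end at (420,335), with the shut fingers behind at (515,340). The slab is within 0.3 mm of its starting place. Push on.

```bash
python3 -m handwheel '[[[0,0,0,0.04,0,0,-1],[0,0,0,0.08,0,0,-1],[0,0,0,0.12,0,0,-1],[0,0,0,0.15,0,0,-1],[0,0,0,0.17,0,0,-1],[0,0,0,0.18,0,0,-1],[0,0,0,0.18,0,0,-1],[0,0,0,0.18,0,0,-1]]]'
```

```text
clock: 27.65
tcp_pos: [0.4577, 0.0342, 0.0102]
tool_rot: [[0.989, 0.149, -0.0], [0.149, -0.989, -0.0], [-0.0, 0.0, -1.0]]
contact_force: [-0.3, -0.5, -0.9]
finger_gap: 0.001
grip_force: 0.0
```

```bash
python3 -m handwheel '[[[0,0,0,0.005,0,0,-1],[0,0,0,0.01,0,0,-1],[0,0,0,0.015,0,0,-1],[0,0,0,0.02,0,0,-1],[0,0,0,0.02,0,0,-1],[0,0,0,0.02,0,0,-1],[0,0,0,0.02,0,0,-1],[0,0,0,0.02,0,0,-1]]]'
```

```text
clock: 28.45
tcp_pos: [0.4598, 0.0346, 0.0102]
tool_rot: [[0.989, 0.149, -0.0], [0.149, -0.989, -0.0], [-0.0, 0.0, -1.0]]
contact_force: [-0.1, -0.2, 0.9]
finger_gap: 0.0
grip_force: 0.0
```

```bash
python3 -m handwheel '[[[0,0,0,0.005,0,0,-1],[0,0,0,0.01,0,0,-1],[0,0,0,0.015,0,0,-1],[0,0,0,0.015,0,0,-1],[0,0,0,0.015,0,0,-1],[0,0,0,0.015,0,0,-1],[0,0,0,0.015,0,0,-1],[0,0,0,0.015,0,0,-1]]]'
```

```text
clock: 29.25
tcp_pos: [0.4613, 0.0348, 0.0102]
tool_rot: [[0.989, 0.149, -0.0], [0.149, -0.989, -0.0], [-0.0, 0.0, -1.0]]
contact_force: [-0.7, 0.4, 0.4]
finger_gap: -0.004
grip_force: 0.0
```

```bash
python3 -m handwheel '[[[0,0,0,0.005,0,0,-1],[0,0,0,0.01,0,0,-1],[0,0,0,0.015,0,0,-1],[0,0,0,0.015,0,0,-1],[0,0,0,0.015,0,0,-1],[0,0,0,0.015,0,0,-1],[0,0,0,0.015,0,0,-1],[0,0,0,0.015,0,0,-1]]]'
```

```text
clock: 30.05
tcp_pos: [0.4625, 0.035, 0.0101]
tool_rot: [[0.989, 0.15, -0.001], [0.15, -0.989, -0.0], [-0.001, 0.0, -1.0]]
contact_force: [-3.7, -1.0, 1.3]
finger_gap: -0.004
grip_force: 1.8
```

```bash
python3 -m handwheel '[[[0,0,0,0.005,0,0,-1],[0,0,0,0.01,0,0,-1],[0,0,0,0.015,0,0,-1],[0,0,0,0.015,0,0,-1],[0,0,0,0.015,0,0,-1],[0,0,0,0.015,0,0,-1],[0,0,0,0.015,0,0,-1],[0,0,0,0.015,0,0,-1]]]'
```

```text
clock: 30.85
tcp_pos: [0.4627, 0.0349, 0.01]
tool_rot: [[0.989, 0.149, -0.003], [0.149, -0.989, -0.001], [-0.003, 0.0, -1.0]]
contact_force: [-6.8, -1.0, 6.7]
finger_gap: -0.004
grip_force: 3.8
```

```bash
python3 -m handwheel '[[[0,0,0,0.005,0,0,-1],[0,0,0,0.01,0,0,-1],[0,0,0,0.01,0,0,-1],[0,0,0,0.01,0,0,-1],[0,0,0,0.01,0,0,-1],[0,0,0,0.01,0,0,-1],[0,0,0,0.01,0,0,-1],[0,0,0,0.01,0,0,-1]]]'
```

```text
clock: 31.65
tcp_pos: [0.4628, 0.0349, 0.0098]
tool_rot: [[0.989, 0.149, -0.005], [0.149, -0.989, -0.001], [-0.005, 0.0, -1.0]]
contact_force: [-10.0, -1.3, 7.9]
finger_gap: -0.001
grip_force: 4.9
```

```bash
python3 -m handwheel '[[[0,0,0,-0.05,0,0,-1],[0,0,0,-0.12,0,0,-1],[0,0,0,-0.2,0,-0.05,-1],[0,0,0,-0.2,0,-0.15,-1],[0,0,0,-0.2,0,-0.25,-1],[0,0,0,-0.2,0,-0.35,-1],[0,0,0,-0.2,0,-0.45,-1],[0,0,0,-0.2,0,-0.5,-1]]]'
python3 - <<'E'
from h import *
im,d=env.snapshot('side')
cv2.imwrite('pics/c6.png',cv2.resize(im[170:230,210:310,::-1],(800,480),interpolation=cv2.INTER_CUBIC))
T,dd=env.snapshot('top')
g=cv2.cvtColor(T,cv2.COLOR_RGB2GRAY); n,l,st,c=cv2.connectedComponentsWithStats((g>100).astype(np.uint8)); P=cloud('top',dd)
for i in range(1,n):
    if 10<st[i,4]<120 and 225<c[i][0]<297 and 128<c[i][1]<190: print('spot',ray('top',c[i],.038)[0],np.median(P[l==i],0)[2])
E
```

```text
clock: 32.45
tcp_pos: [0.4464, 0.0325, 0.0616]
tool_rot: [[0.989, 0.149, 0.002], [0.149, -0.989, 0.0], [0.002, 0.0, -1.0]]
contact_force: [-0.5, 0.4, -0.2]
finger_gap: 0.001
grip_force: 0.0
spot [ 0.72754737 -0.10541764  0.038     ] 0.03732140862493023
spot [0.70005878 0.07218354 0.038     ] 0.03847989184359901
spot [ 0.56920344 -0.1298801   0.038     ] 0.039614909189737375
spot [0.54242439 0.04803316 0.038     ] 0.038672823719647864
```

View pics/c6.png

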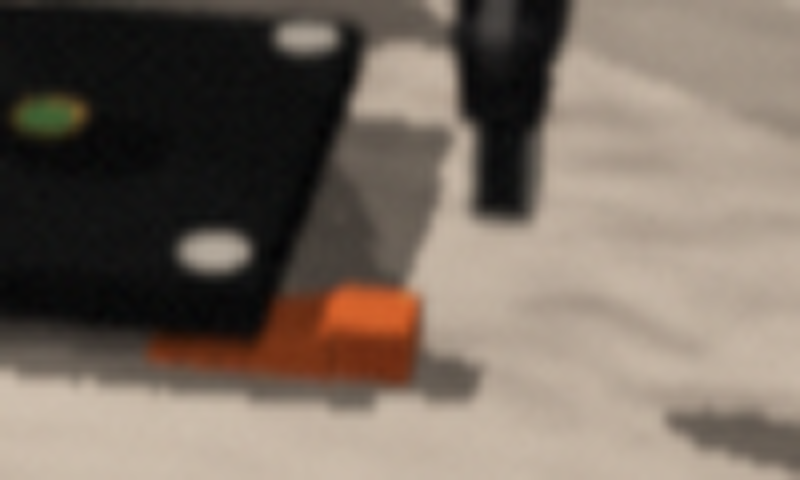

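Wedge released and seated; slab level and unmoved. Press the left spot.

```bash
python3 -m handwheel '[[[0,0,0,0.12,0,0,-1],[0,0,0,0.24,0,0,-1],[0,0,0,0.36,0,0,-1],[0,0,0,0.48,0,0,-1],[0,0,0,0.6,0,0,-1],[0,0,0,0.72,0,0,-1],[0,0,0,0.84,-0.01,0,-1],[0,0,0,0.965,-0.01,0,-1]]]'
python3 -m handwheel '[[[0,0,0,0,0,0.03,-1],[0,0,0,0,0,0.07,-1],[0,0,0,0,0,0.11,-1],[0,0,0,0,0,0.15,-1],[0,0,0,0,0,0.18,-1],[0,0,0,0,0,0.2,-1],[0,0,0,0,0,0.2,-1],[0,0,0,0,0,0.2,-1]]]'
```

```text
clock: 33.35
tcp_pos: [0.5417, 0.0482, 0.0601]
tool_rot: [[0.989, 0.15, -0.0], [0.15, -0.989, 0.0], [-0.0, -0.0, -1.0]]
contact_force: [-0.3, 0.5, 0.4]
finger_gap: -0.003
grip_force: 0.0
clock: 34.15
tcp_pos: [0.5408, 0.0478, 0.0402]
tool_rot: [[0.989, 0.149, 0.0], [0.149, -0.989, 0.0], [0.0, 0.0, -1.0]]
contact_force: [-0.2, -0.1, 0.8]
finger_gap: 0.005
grip_force: 0.0
```

```bash
python3 -m handwheel '[[[0,0,0,0,0,0.006,-1],[0,0,0,0,0,0.012,-1],[0,0,0,0,0,0.018,-1],[0,0,0,0,0,0.022,-1],[0,0,0,0,0,0.024,-1],[0,0,0,0,0,0.026,-1],[0,0,0,0,0,0.026,-1],[0,0,0,0,0,0.026,-1]]]'
```

```text
clock: 34.95
tcp_pos: [0.5408, 0.0478, 0.038]
tool_rot: [[0.989, 0.149, 0.0], [0.149, -0.989, -0.0], [0.0, 0.0, -1.0]]
contact_force: [-2.2, 0.1, 6.9]
finger_gap: -0.0
grip_force: 3.1
```

```bash
python3 -m handwheel '[[[0,0,0,0,0,0.002,-1],[0,0,0,0,0,0.003,-1],[0,0,0,0,0,0.003,-1],[0,0,0,0,0,0.003,-1],[0,0,0,0,0,0.003,-1],[0,0,0,0,0,0.003,-1],[0,0,0,0,0,0.003,-1],[0,0,0,0,0,0.003,-1]]]'
```

```text
clock: 35.75
tcp_pos: [0.5408, 0.0478, 0.038]
tool_rot: [[0.989, 0.149, 0.0], [0.149, -0.989, -0.0], [0.0, 0.0, -1.0]]
contact_force: [-2.1, -1.4, 9.0]
finger_gap: -0.001
grip_force: 4.4
```

Left holds at 9 N with no dip. Now the right.

```bash
python3 -m handwheel '[[[0,0,0,0,0,-0.02,-1],[0,0,0,0,0,-0.06,-1],[0,0,0,0,0,-0.12,-1],[0,0,0,0,0.18,-0.12,-1],[0,0,0,0,0.36,-0.12,-1],[0,0,0,0,0.54,-0.12,-1],[0,0,0,0,0.72,-0.12,-1],[0,0,0,0,0.9,-0.12,-1]]]'
python3 -m handwheel '[[[0,0,0,0,0.18,0,-1],[0,0,0,0,0.36,0,-1],[0,0,0,0,0.54,0,-1],[0,0,0,0,0.72,0,-1],[0,0,0,0,0.9,0,-1],[0,0,0,0,0.9,0.03,-1],[0,0,0,0,0.9,0.06,-1],[0,0,0,0,0.9,0.09,-1]]]'
python3 -m handwheel '[[[0,0,0,0,0,0.006,-1],[0,0,0,0,0,0.012,-1],[0,0,0,0,0,0.018,-1],[0,0,0,0,0,0.022,-1],[0,0,0,0,0,0.024,-1],[0,0,0,0,0,0.024,-1],[0,0,0,0,0,0.024,-1],[0,0,0,0,0,0.024,-1]]]'
```

```text
clock: 36.55
tcp_pos: [0.5545, -0.0419, 0.0497]
tool_rot: [[0.989, 0.149, 0.0], [0.149, -0.989, 0.0], [0.0, 0.0, -1.0]]
contact_force: [-0.2, 0.2, 0.7]
finger_gap: 0.002
grip_force: 0.0
clock: 37.35
tcp_pos: [0.5676, -0.1287, 0.04]
tool_rot: [[0.989, 0.151, -0.0], [0.151, -0.989, 0.001], [-0.0, -0.001, -1.0]]
contact_force: [0.0, 0.4, -0.8]
finger_gap: 0.0
grip_force: 0.0
clock: 38.15
tcp_pos: [0.5678, -0.1299, 0.0381]
tool_rot: [[0.989, 0.15, 0.0], [0.15, -0.989, 0.0], [0.0, -0.0, -1.0]]
contact_force: [-1.4, 2.6, 4.9]
finger_gap: 0.005
grip_force: 2.6
```

```bash
python3 -m handwheel '[[[0,0,0,0,0,0.003,-1],[0,0,0,0,0,0.004,-1],[0,0,0,0,0,0.004,-1],[0,0,0,0,0,0.004,-1],[0,0,0,0,0,0.004,-1],[0,0,0,0,0,0.004,-1],[0,0,0,0,0,0.004,-1],[0,0,0,0,0,0.004,-1]]]'
```

```text
clock: 38.95
tcp_pos: [0.5678, -0.1299, 0.0381]
tool_rot: [[0.989, 0.15, 0.0], [0.15, -0.989, 0.0], [0.0, -0.0, -1.0]]
contact_force: [-3.1, 3.4, 8.9]
finger_gap: 0.005
grip_force: 4.5
```

Right holds at 8.9 N too. Lift clear and check.

```bash
python3 -m handwheel '[[[0,0,0,0,0,-0.02,-1],[0,0,0,0,0,-0.06,-1],[0,0,0,0,0,-0.15,-1],[0,0,0,-0.1,0,-0.3,-1],[0,0,0,-0.2,0,-0.5,-1],[0,0,0,-0.4,0,-0.7,-1],[0,0,0,-0.6,0,-0.9,-1],[0,0,0,-0.8,0,-1,-1]]]'
python3 -m handwheel '[[[0,0,0,-0.2,0,0,-1],[0,0,0,-0.4,0,0,-1],[0,0,0,-0.5,0,0,-1],[0,0,0,-0.5,0,0,-1],[0,0,0,-0.5,0,0,-1],[0,0,0,-0.5,0,0,-1],[0,0,0,-0.5,0,0,-1],[0,0,0,-0.5,0,0,-1]]]'
python3 - <<'E'
from h import *
im,d=env.snapshot('side')
cv2.imwrite('pics/c7.png',cv2.resize(im[140:230,170:320,::-1],(800,480),interpolation=cv2.INTER_CUBIC))
E
```

```text
clock: 39.75
tcp_pos: [0.4887, -0.1425, 0.1396]
tool_rot: [[0.989, 0.149, 0.003], [0.149, -0.989, -0.001], [0.002, 0.001, -1.0]]
contact_force: [0.3, 0.1, 0.3]
finger_gap: 0.004
grip_force: 0.0
clock: 40.55
tcp_pos: [0.4396, -0.1494, 0.1373]
tool_rot: [[0.989, 0.15, -0.0], [0.15, -0.989, 0.0], [-0.0, -0.0, -1.0]]
contact_force: [0.5, 0.5, -0.1]
finger_gap: 0.001
grip_force: 0.0
```

View pics/c7.png

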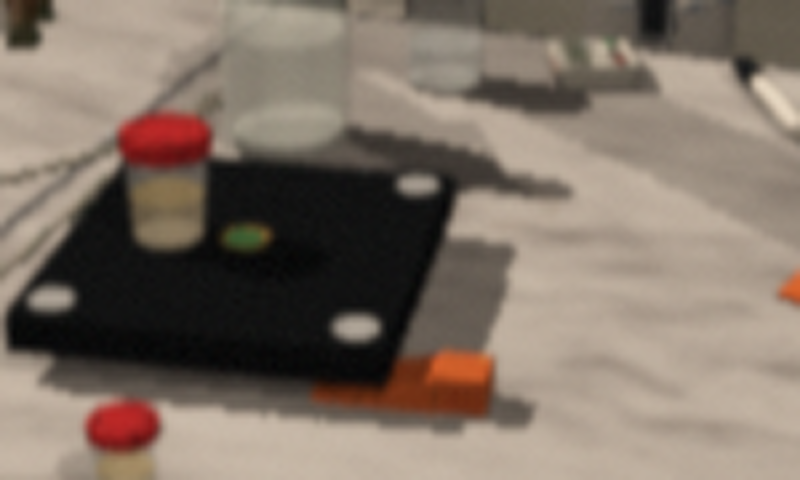

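The wedge is at (315–490,385) under the near left corner, the slab is level, the cup stands upright at (165,185), and the arm is clear. Handing in.

```bash
python3 -c "
from bench import env
print(env.finish_job())"
```

```text
the job is handed in; nothing more can be done
None
```

The job is handed in, but the hand-in returned no verdict: the left corner was the one that dipped, the orange wedge is now seated under it, both near corners held firm at about 9 N, and the cup still stands on the level slab; I could not measure directly how much load the wedge carries.

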